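# Put the stray chocolate in its drawer

## Task

A stray chocolate log lies on the flat top of the low two-drawer cabinet; on the ledge behind it a sample above each drawer shows what that drawer keeps. Pull the drawer under the log sample out to its stop, slide the stray log over the cabinet's front edge into it without picking it up, then push that drawer fully shut. Do not open the other drawer, and leave the samples and everything else on the counter where they are.

Things in the scene. Friction and masses are not known exactly. Their poses are not given: they have to be found in the camera images.
- cab: Low wooden two-drawer cabinet, fixed, 170 (x) x 180 (y) x 75 high to its flat top (deck). Origin: centre of its underside; -x is its front, +y its left drawer. Deck free from the front edge (x = -85) to the ledge at the back (x = 40 to 85, top at z = 90). Drawers centred at y = +43 and -43; their 12 mm thick fronts reach z = 8 to 64, outer face at x = -98 when shut.
- stray_log: The stray chocolate log on the deck: half-round brown bar 19 (x) x 42 (y) x 16 (z), 13 g, flat underneath. Origin: centre of its underside. It lies with its long axis roughly along the cabinet's y, anywhere along the deck's middle, not always in front of its own drawer.
- sample_log: Sample on the ledge above one of the drawers: the same chocolate log, 19 x 42 x 16, loose. Origin: centre of its underside. The drawer on its side of the cabinet (sign of its y in the cabinet frame) is the drawer for logs.
- sample_cup: Sample on the ledge above the other drawer: a fluted chocolate cup, 37 across, 28 high, loose. Origin: centre of its underside. Its drawer stays shut.
- drawer_left (a joint): Pull-out of the drawer on the cabinet's +y side in m: 0 shut, 0.075 at its stop; it slides along the cabinet's -x with about 1.2 N of friction, no spring. It may start a few mm ajar.
- drawer_right (a joint): The same for the drawer on the cabinet's -y side.
- drawer_left_handle (a point): Middle of the steel bar of the left drawer's handle, moving with the drawer. The round bar is 8 mm thick, runs along the cabinet's y, 48 mm clear between its two legs, 44 above the counter; its centre line is 40 in front of the drawer front, so 36 mm are clear behind the bar, open from above and below. Axes as the cabinet's.
- drawer_right_handle (a point): The same for the right drawer.
- drawer_left_floor (a point): Centre of the left drawer's inner floor (14 above the counter), moving with the drawer. Inside 138 long (x) x 70 wide (y), walls 38 high above the floor, open on top. Axes as the cabinet's. When the drawer is out at its stop, 73 mm of it lie open in front of the cabinet's front edge.
- drawer_right_floor (a point): The same for the right drawer.
- cup_by: Bystander: chocolate cup 37 across, 28 high on the counter to the right of the cabinet. Origin: centre of its underside.
- cup_left: Bystander: chocolate cup 37 across, 28 high on the counter to the left of the cabinet. Origin: centre of its underside.
- bell: Bystander: domed counter bell, 80 across, 60 high, far right of the cabinet. Origin: centre of its underside.
- jar: Bystander: jar with a cork lid, 65 across, 110 high, far right. Origin: centre of its underside.
- roll_by: Bystander: chocolate roll 17 x 64 (y) x 18 near the counter edge, right of the cabinet. Origin: centre of its underside.
- tongs_by: Bystander: small steel tongs lying flat, 32 x 170 (y) x 18, far right. Origin: centre of the underside.
- scoop_by: Bystander: steel scoop lying flat, 42 x 138 (y) x 21, far right. Origin: centre of the underside.

How it is judged:
By the outcome, as a careful person would: the job done as asked, in the order asked, and still so for the second after the job is handed in, with the robot touching nothing.
It also fails if it takes over 64 s, if anything falls off the work surface, if the arm or the gripper's body presses on something with over 40 N, if the wrist force passes 120 N, or if a joint passes its speed limit or range.

## Robot

A 6-joint arm with a two-finger parallel gripper is mounted at the origin on a cart in front of the work surface, level with it; the furniture and walls round the work are solid. World frame = base frame: x ahead of the robot, y to its left, z up, the work surface at z = 0. Lengths are in m, angles in rad, forces in N, time in s.
With the tool pointing down it reaches from about 0.3 to 0.775 m from the base axis. Payload 14.6 kg.
Tool frame: the origin (TCP) lies at the very end of the fingers, on their centre line; the grasp point (between the pads) lies 19 mm behind it; z points along the fingers, y is the line along which they close (so a half turn about z gives the same grasp; the last joint's range is limited). The gripper opens to 94 mm and grips with 3 to 60 N. Pads are 16 mm wide; open, the fingers measure 119 mm over their backs; the gripper's body (75 mm by 177 mm) begins 78 mm behind the grasp point.
Start: joints at [-1.236, 0.3, 1.521, -0, 1.321, -0.067], TCP at [0.215, -0.506, 0.178] pointing down, gripper open.
Joint ranges: [-3.03, 3.03], [-0.79, 2.21], [0.23, 2.52], [-1.04, 4.18], [0, 3.07], [-2.55, 2.55]. Speed limits (rad/s): [2.22, 2.22, 2.57, 3.14, 3.14, 3.14].

## Interface

Orientations are given as [roll, pitch, yaw] about the fixed x, y, z axes, in that order (R = Rz(yaw) Ry(pitch) Rx(roll)).
In Python, from station import ctrl, cams gives the robot as it stands. The module is installed in compiled form; this text tells all that it offers.
- The arm moves only by the tool arm_command, never from a script. Its argument "plan" is a list that holds one entry, the list of rows, each a list of 7 numbers: the shift along the tool's x, y, z in shares of 800 mm (1.0 is 800 mm), then the turn, a rotation vector about the tool's x, y, z in parts of the range, where 1.0 means 360 degrees, then the closure, from -1 (fully open) to 1 (shut). A call has 1 to 12 rows; each row is the pose to reach, as a shift and turn from the pose commanded when the call began, along the tool's axes at that moment; what a row does not reach only later rows make up. A row lasts 1/10 s, in which the tool goes at most 50 mm and 8.59 degrees, less where a joint would pass 70% of its speed; a pose out of reach is approached as far as the arm can. A call with a gripper value outside its range is refused whole. The fingers move at their own pace and stop on an object; "squeeze" is the grip in N (left out, the last holds). Time passes only in rows, so rows that repeat a pose let the fingers close. It gives the time, the measured TCP pose, the force, the opening and the grip force at its end, in the units of the state.
- ctrl.get_obs(): the state, without advancing time (a new reading comes with each control period).
- cams.camera(name): name is "scene" or "top" or "wrist"; returns (picture, depth): 480x640x3 uint8, blue, green, red; 480x640 float32, m along the optical axis (not along the pixel's ray), 0 where there is no reading.
- cams.camera_info(name): a dict with "fx", "fy", "cx", "cy" (pixels), "dist_coeffs" ([k1, k2, p1, p2, k3] as OpenCV has them; the pictures are not rectified), "world_to_cam" (4x4, takes a point from world to camera coordinates). Camera axes: x right, y down, z forward; pixel columns grow to the right and rows downward; lengths in m; the calibration is good to about 2 mm. A picture is of the moment at which its call begins: read the wrist's pose just before it. camera_info takes no time and is no camera call; for the wrist camera it gives the pose at the moment of the call.
- ctrl.hand_in(): hands the job in; it is judged then, once.
The state is a dict: "time_s": time; "qpos": joint angles; "joint_vel": joint speeds; "tau": joint torques, N m; "ee_pos": TCP position; "eef_rot": TCP orientation; "force": force on the tool from outside, world axes, zero at the start; "moment": the same for the moment, N m; "grip_width": finger opening in m; "grip_force": force on a finger pad.
Only numpy, scipy, OpenCV 4.12 (cv2) and the standard library are available. Lean on these libraries where they do the work, as an engineer would, in place of code of your own. Each camera call takes 0.05 s, during which the arm holds its last target. There are 200 camera calls.

## Working session

There is one attempt and no reset: what is moved stays moved. The work goes in short steps, Python scripts to look and compute and a tool call to move; the robot and the scene stay as the last step left them, time stands still between calls to the robot, and variables do not carry over. Pictures are saved under pics/ and viewed, at most 10 in all, crops included, and the job is handed in when it is done.

Besides the shell and the picture viewer there is one more tool, called after "Emit:" in YAML: its name, and indented under it one key for each argument. arm_command: Moves the arm, as the interface text tells. Its arguments: {"type":"object","properties":{"plan":{"type":"array"},"squeeze":{"type":"number"}},"required":["plan"]}

```bash
mkdir -p pics; python3 - <<'E'
from station import ctrl,cams
import cv2,numpy as np
o=ctrl.get_obs();print({k:np.round(v,3) for k,v in o.items()})
for n in("scene","top"):
    p,d=cams.camera(n);cv2.imwrite(f"pics/{n}0.png",p);np.save(f"pics/{n}0.npy",d)
    i=cams.camera_info(n);print(n,i["fx"],i["fy"],i["cx"],i["cy"],i["dist_coeffs"],np.round(i["world_to_cam"],3).tolist(),(d>0).mean())
E
```

```text
{'time_s': np.float64(0.0), 'qpos': array([-1.236,  0.3  ,  1.522, -0.   ,  1.321, -0.067]), 'joint_vel': array([-0.001,  0.001, -0.001,  0.001,  0.001,  0.001]), 'tau': array([-0.0000e+00, -5.3181e+01, -3.5274e+01,  7.1000e-02,  2.4000e-02,
       -0.0000e+00]), 'ee_pos': array([ 0.215, -0.506,  0.178]), 'eef_rot': array([-3.14 , -0.   ,  0.402]), 'force': array([-0.286, -0.57 ,  0.022]), 'moment': array([ 0.013,  0.02 , -0.049]), 'grip_force': np.float64(0.0), 'grip_width': np.float64(0.094)}
scene 433.62462922288614 433.62462922288614 315.25758088303184 243.12508481654677 [-0.10710509  0.          0.          0.          0.        ] [[-0.764, -0.645, 0.02, 0.48], [-0.36, 0.399, -0.844, 0.217], [0.536, -0.652, -0.537, 1.285], [0.0, 0.0, 0.0, 1.0]] 0.9960416666666667
top 624.0233437392681 624.0233437392681 318.04757360443654 253.08126579766963 [-0.04549797  0.          0.          0.          0.        ] [[-0.012, -1.0, 0.006, 0.136], [-0.992, 0.011, -0.122, 0.561], [0.122, -0.007, -0.992, 1.725], [0.0, 0.0, 0.0, 1.0]] 0.99587890625
```

View pics/scene0.png

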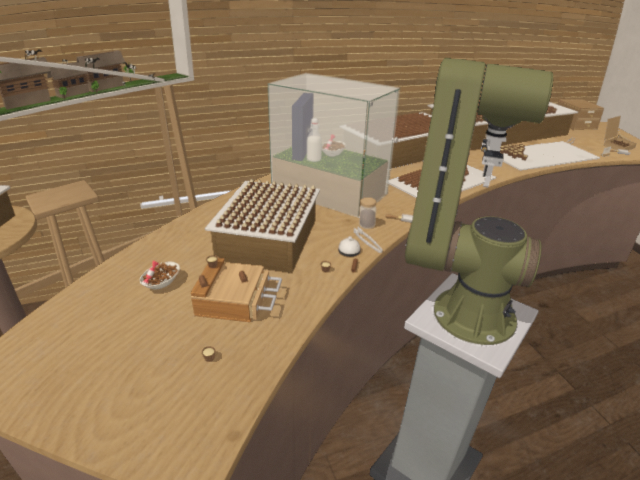

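View pics/top0.png

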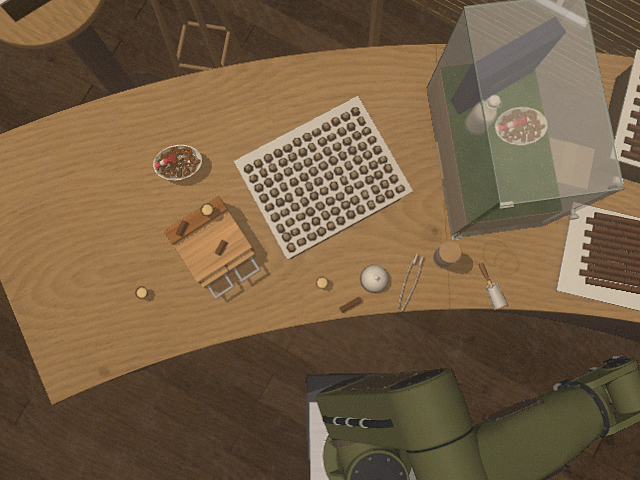

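The log sample (182,228 in top) sits on the image-left (+y) side and the cup at (207,210). The stray log is near (221,247), with handles at (220,288) and (247,270). So the left drawer is the one to open. Next I measure.

```bash
cat > h.py <<'E'
import cv2,numpy as np
from station import ctrl,cams
def ray(i,uv):
    K=np.array([[i["fx"],0,i["cx"]],[0,i["fy"],i["cy"]],[0,0,1]])
    n=cv2.undistortPoints(np.array([[uv]],float),K,np.array(i["dist_coeffs"]))[0,0]
    T=np.array(i["world_to_cam"]);R=T[:3,:3]
    return -R.T@T[:3,3], R.T@np.array([n[0],n[1],1.])
def plane(i,uv,z):
    c,d=ray(i,uv);return c+d*(z-c[2])/d[2]
def cross(i1,u1,i2,u2):
    a,d=ray(i1,u1);b,e=ray(i2,u2)
    s=np.linalg.lstsq(np.c_[d,-e],b-a,rcond=None)[0]
    p,q=a+s[0]*d,b+s[1]*e;return (p+q)/2,np.linalg.norm(p-q)
def pix(i,P):
    T=np.array(i["world_to_cam"]);K=np.array([[i["fx"],0,i["cx"]],[0,i["fy"],i["cy"]],[0,0,1]])
    return cv2.projectPoints(np.array(P,float).reshape(-1,3),cv2.Rodrigues(T[:3,:3])[0],T[:3,3],K,np.array(i["dist_coeffs"]))[0][:,0]
E
python3 - <<'E'
import cv2
a=cv2.imread("pics/top0.png")[190:310,150:280];b=cv2.imread("pics/scene0.png")[245:335,180:300]
cv2.imwrite("pics/topc.png",cv2.resize(a,None,fx=5,fy=5,interpolation=cv2.INTER_CUBIC));cv2.imwrite("pics/scenec.png",cv2.resize(b,None,fx=6,fy=6,interpolation=cv2.INTER_CUBIC))
E
```

```text
(no output)
```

View pics/topc.png

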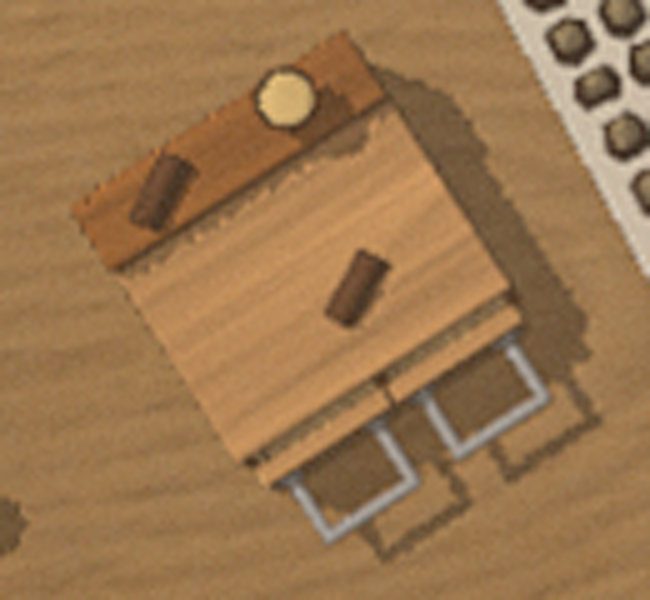

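View pics/scenec.png

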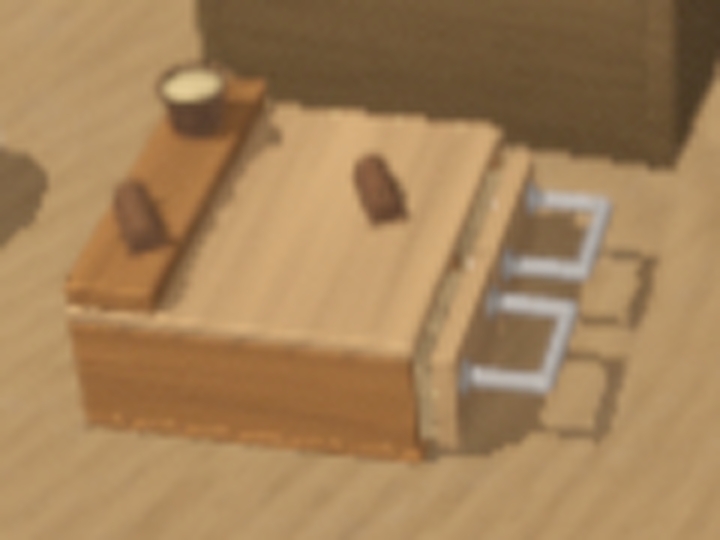

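Left handle bar in topc runs (328,540)–(415,483), and the log is at (358,288), right of the drawer seam line. The left drawer is on the log-sample side. I cross the two views.

```bash
python3 - <<'E'
from h import *
t,s=cams.camera_info("top"),cams.camera_info("scene")
T=lambda u:((u[0]+.5)/5-.5+150,(u[1]+.5)/5-.5+190)
S=lambda u:((u[0]+.5)/6-.5+180,(u[1]+.5)/6-.5+245)
pts=dict(hL1=((328,538),(546,382)),hL2=((415,483),(572,305)),hR1=((460,453),(583,270)),hR2=((547,396),(605,198)),
dfR=((510,290),(497,128)),dfL=((250,460),(413,355)),log=((358,288),(378,188)),samp=((163,190),(138,213)),cup=((287,98),(192,88)))
for k,(a,b) in pts.items():
    p,e=cross(t,T(a),s,S(b));print(k,p.round(4),round(e,4))
print("fixed z: ")
Z=dict(hL1=.048,hL2=.048,hR1=.048,hR2=.048,dfR=.075,dfL=.075,log=.088,samp=.103,cup=.118)
P={k:plane(t,T(a),Z[k]) for k,(a,b) in pts.items()}
for k,v in P.items():print(k,v.round(4))
for a in((335,318),(380,258)):print(plane(t,T(a),.083).round(4))
print("ledge back",[plane(t,T(a),.09).round(4) for a in((343,32),(75,210))])
E
```

```text
hL1 [0.4419 0.4175 0.0469] 0.0022
hL2 [0.472  0.3692 0.0478] 0.0025
hR1 [0.4886 0.3445 0.0461] 0.0027
hR2 [0.5199 0.296  0.0481] 0.0031
dfR [0.5771 0.3148 0.0751] 0.0056
dfL [0.4853 0.459  0.0649] 0.005
log [0.5776 0.3971 0.0819] 0.004
samp [0.6307 0.5021 0.0983] 0.0046
cup [0.6773 0.4313 0.1139] 0.0026
fixed z: 
hL1 [0.4409 0.4166 0.048 ]
hL2 [0.471  0.3684 0.048 ]
hR1 [0.4874 0.3434 0.048 ]
hR2 [0.5187 0.295  0.048 ]
dfR [0.575  0.3129 0.075 ]
dfL [0.4826 0.4554 0.075 ]
log [0.5753 0.3948 0.088 ]
samp [0.6283 0.4994 0.103 ]
cup [0.6755 0.4297 0.118 ]
[0.5595 0.4081 0.083 ]
[0.5924 0.3836 0.083 ]
ledge back [array([0.7177, 0.4039, 0.09  ]), array([0.62  , 0.5505, 0.09  ])]
```

```bash
cat >> h.py <<'E'
from scipy.spatial.transform import Rotation as Ro
C0=np.array([.599,.431]);YAW=.576
def cab(x,y,C=C0,a=YAW):  # cab mm -> world xy
    return C+np.array([[np.cos(a),-np.sin(a)],[np.sin(a),np.cos(a)]])@np.array([x,y])/1000
def tocab(p,C=C0,a=YAW):
    return np.array([[np.cos(a),np.sin(a)],[-np.sin(a),np.cos(a)]])@(np.asarray(p)[:2]-C)*1000
def go(x,y,z,psi):
    o=ctrl.get_obs();R=Ro.from_euler("xyz",o["eef_rot"]);G=Ro.from_euler("xyz",[np.pi,0,psi])
    print("shift",(R.inv().apply(np.array([x,y,z])-o["ee_pos"])*1000).round(1),"rot",(R.inv()*G).as_rotvec().round(3),"t",o["time_s"])
E
python3 - <<'E'
from h import *
go(.42,.36,.30,.576)
t=cams.camera_info("top");d=np.load("pics/top0.npy")
# box height
for uv in((290,240),(300,180),(265,175)):
    c,r=ray(t,uv);T=np.array(t["world_to_cam"]);print(uv,(c+r*d[uv[1],uv[0]]).round(3))
E
```

```text
shift [ 527.3 -716.9 -121.3] rot [-0.001 -0.    -0.174] t 0.1
(290, 240) [0.584 0.204 0.15 ]
(300, 180) [0.748 0.177 0.14 ]
(265, 175) [0.76  0.27  0.152]
```

Careful with the scale: shifts go in shares of 800 mm and turns go in shares of 360 degrees. That gives: -449 mm / 800 = -0.5613, 300 mm / 800 = 0.375, -0.174 rad / 6.2832 = -0.0277.

Emit:
arm_command:
  plan:
    - [[0, 0, -0.0625, 0, 0, 0, -1], [0.0375, -0.05, -0.125, 0, 0, -0.008, -1], [0.075, -0.1, -0.1513, 0, 0, -0.0159, -1], [0.1125, -0.15, -0.1513, 0, 0, -0.0277, -1], [0.15, -0.2063, -0.1513, 0, 0, -0.0277, -1], [0.1875, -0.255, -0.1513, 0, 0, -0.0277, -1], [0.225, -0.3063, -0.1513, 0, 0, -0.0277, 0], [0.2625, -0.3575, -0.1513, 0, 0, -0.0277, 1], [0.3, -0.4075, -0.1513, 0, 0, -0.0277, 1], [0.3375, -0.4588, -0.1513, 0, 0, -0.0277, 1], [0.375, -0.51, -0.1513, 0, 0, -0.0277, 1], [0.4125, -0.5613, -0.1513, 0, 0, -0.0277, 1]]

```text
time_s: 1.3
ee_pos: [0.3364, 0.0101, 0.2996]
eef_rot: [3.141, -0.001, 0.576]
force: [2.2, -0.9, -0.7]
grip_width: 0.0489
grip_force: 0.0
```

```bash
python3 -c "
from h import *
go(.42,.36,.30,.576)"
```

```text
shift [ 260.6 -248.    -0.4] rot [ 0.    -0.001 -0.   ] t 1.3
```

In the tool's units: 260 mm / 800 = 0.325, -248 mm / 800 = -0.31.

Emit:
arm_command:
  plan:
    - [[0.05, -0.0375, 0, 0, 0, 0, 1], [0.1, -0.075, 0, 0, 0, 0, 1], [0.15, -0.1188, 0, 0, 0, 0, 1], [0.2, -0.1688, 0, 0, 0, 0, 1], [0.2438, -0.2125, 0, 0, 0, 0, 1], [0.2813, -0.2563, 0, 0, 0, 0, 1], [0.3063, -0.2875, 0, 0, 0, 0, 1], [0.325, -0.31, 0, 0, 0, 0, 1], [0.325, -0.31, 0, 0, 0, 0, 1], [0.325, -0.31, 0, 0, 0, 0, 1]]

```text
time_s: 2.3
ee_pos: [0.4195, 0.3574, 0.2989]
eef_rot: [3.141, 0.001, 0.576]
force: [-0.4, 0.0, 0.9]
grip_width: 0.0007
grip_force: 0.0
```

```bash
python3 - <<'E'
from h import *
i=cams.camera_info("wrist");p,d=cams.camera("wrist")
import pickle;pickle.dump((i,p,d),open("pics/w1.pkl","wb"))
q=p.copy()
cs={"C":(*cab(-85,90),.075),"D":(*cab(-85,-90),.075),"h":(*cab(-138,43),.048),"L":(.575,.395,.083),"b":(*cab(40,0),.075)}
for k,P in cs.items():
    u=pix(i,P)[0];print(k,u.round())
    if 0<u[0]<640 and 0<u[1]<480: cv2.drawMarker(q,tuple(int(v) for v in u),(255,0,255),cv2.MARKER_CROSS,12,1)
cv2.imwrite("pics/w1.png",q);print(ctrl.get_obs()["ee_pos"],i["world_to_cam"])
E
```

```text
C [273. 116.]
D [427. 117.]
h [314. 162.]
L [366.  74.]
b [352.  -0.]
[0.41963253 0.35698319 0.29930535] [[ 5.45817118e-01 -8.37904275e-01 -3.16964846e-04  7.02383455e-02]
 [-8.15083308e-01 -5.31038978e-01  2.31596208e-01  4.79815637e-01]
 [-1.94223774e-01 -1.26150822e-01 -9.72811953e-01  6.34994114e-01]
 [ 0.00000000e+00  0.00000000e+00  0.00000000e+00  1.00000000e+00]]
```

View pics/w1.png

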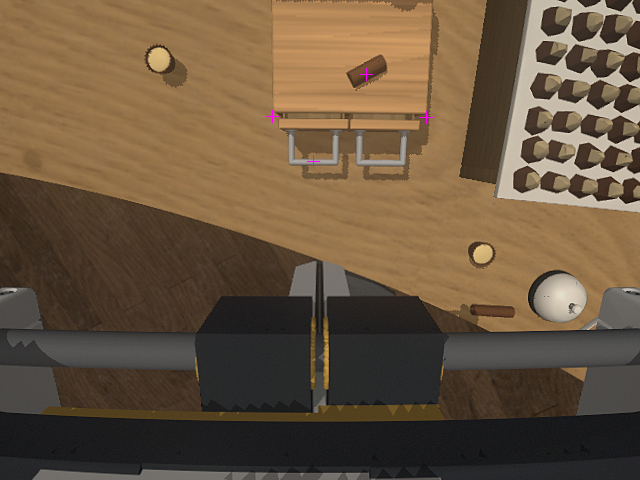

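Wrist view: left handle bar at (289–338,162), right bar at (357–406,164), deck front edge row ~112 from 274 to 431, and the log's long axis from about (350,82) to (384,64). Predictions agree to a few px, so I refine from this view.

```bash
python3 - <<'E'
from h import *
import pickle
i,p,d=pickle.load(open("pics/w1.pkl","rb"))
for n,u,z in(("hL1",(290,162),.046),("hL2",(338,162),.046),("hR1",(358,164),.046),("hR2",(406,164),.046),("dL",(274,112),.075),("dR",(431,111),.075),("deckbackL",(272,4),.075),("deckbackR",(430,4),.075)):
    P=plane(i,u,z);print(n,P.round(4),tocab(P).round(1))
# log mask
h=cv2.cvtColor(p,cv2.COLOR_BGR2HSV);m=((p.max(2)<120)*255).astype(np.uint8)[40:105,335:400]
c=max(cv2.findContours(m,0,2)[0],key=cv2.contourArea);r=cv2.minAreaRect(c);b=cv2.boxPoints(r)+[335,40]
print(cv2.contourArea(c),r,[tocab(plane(i,u,.080)).round(1) for u in b],plane(i,b.mean(0),.081))
t=cams.camera_info("top")
print("cross log",cross(t,((358.5)/5-.5+150,288.5/5-.5+190),i,b.mean(0)), "handle",cross(t,(371.5/5-.5+150,511/5-.5+190),i,(314,162)))
go(*cab(-120,43),.16,.576)
E
```

```text
hL1 [0.443  0.4168 0.046 ] [-138.5   73.1]
hL2 [0.4765 0.3654 0.046 ] [-138.5   11.8]
hR1 [0.4884 0.3426 0.046 ] [-140.9  -13.9]
hR2 [0.5222 0.2911 0.046 ] [-140.6  -75.5]
dL [0.4836 0.4616 0.075 ] [-80.1  88.5]
dR [0.5852 0.3089 0.075 ] [-78.1 -94.9]
deckbackL [0.581  0.5246 0.075 ] [35.9 88.3]
deckbackR [0.6778 0.378  0.075 ] [ 37.2 -87.3]
637.5 ((32.891510009765625, 32.00471496582031), (21.271160125732422, 40.59974670410156), 60.945396423339844) [array([-37.7,   6.8]), array([-16.4, -32.6]), array([-36., -45.]), array([-57.7,  -5.2])] [0.57819371 0.39492257 0.081     ]
cross log (array([0.57519498, 0.39460054, 0.09170678]), np.float64(0.0010207583719271634)) handle (array([0.45792202, 0.39222623, 0.04395934]), np.float64(0.004124141359475178))
shift [ 70.8  -7.4 139.3] rot [ 0.  0. -0.] t 2.35
```

In the tool's units: 190 mm / 800 = 0.2375, 139 mm / 800 = 0.1738.

Emit:
arm_command:
  plan:
    - [[0.0438, -0.005, 0.0625, 0, 0, 0, 1], [0.0925, -0.0088, 0.1125, 0, 0, 0, 1], [0.0938, -0.0088, 0.1738, 0, 0, 0, 1], [0.0938, -0.0088, 0.225, 0, 0, 0, 1], [0.0938, -0.0088, 0.2375, 0, 0, 0, 1], [0.0938, -0.0088, 0.2375, 0, 0, 0, 1]]

```text
time_s: 2.95
ee_pos: [0.4785, 0.4032, 0.1089]
eef_rot: [3.141, 0.002, 0.575]
force: [0.1, 0.2, 0.6]
grip_width: 0.0006
grip_force: 0.0
```

```bash
python3 - <<'E'
from h import *
o=ctrl.get_obs();print(o["ee_pos"],tocab(o["ee_pos"]),o["force"])
go(*cab(-116,43),.022,.576)
E
```

```text
[0.4785022  0.4032182  0.10893482] [-116.18725744   42.33282961] [0.09365844 0.21148503 0.60004408]
shift [ 0.4 -0.7 86.9] rot [ 0.     0.002 -0.001] t 2.95
```

In the tool's units: 87 mm / 800 = 0.1088, 80 mm / 800 = 0.1.

Emit:
arm_command:
  plan:
    - [[0, -0.0013, 0.0375, 0, 0, 0, 1], [0, -0.0013, 0.075, 0, 0, 0, 1], [0, -0.0013, 0.1, 0, 0, 0, 1], [0, -0.0013, 0.1088, 0, 0, 0, 1], [0, -0.0013, 0.1088, 0, 0, 0, 1], [-0.005, -0.0013, 0.1088, 0, 0, 0, 1], [-0.01, -0.0013, 0.1088, 0, 0, 0, 1], [-0.015, -0.0013, 0.1088, 0, 0, 0, 1], [-0.0225, -0.0013, 0.1088, 0, 0, 0, 1], [-0.03, -0.0013, 0.1088, 0, 0, 0, 1], [-0.0375, -0.0013, 0.1088, 0, 0, 0, 1], [-0.0375, -0.0013, 0.1088, 0, 0, 0, 1]]

```text
time_s: 4.15
ee_pos: [0.4525, 0.3885, 0.0225]
eef_rot: [3.142, 0.0, 0.576]
force: [0.1, -0.0, 0.3]
grip_width: 0.0005
grip_force: 0.0
```

In the tool's units: -53 mm / 800 = -0.0663, -51 mm / 800 = -0.0638.

Emit:
arm_command:
  plan:
    - [[-0.0088, 0, 0, 0, 0, 0, 1], [-0.0175, 0, 0, 0, 0, 0, 1], [-0.0263, 0, 0, 0, 0, 0, 1], [-0.035, 0, 0, 0, 0, 0, 1], [-0.0438, 0, 0, 0, 0, 0, 1], [-0.0513, 0, 0, 0, 0, 0, 1], [-0.0575, 0, 0, 0, 0, 0, 1], [-0.0613, 0, 0, 0, 0, 0, 1], [-0.0638, 0, 0, 0, 0, 0, 1], [-0.0663, 0, 0, 0, 0, 0, 1]]

```text
time_s: 5.15
ee_pos: [0.4086, 0.3599, 0.0225]
eef_rot: [3.142, -0.0, 0.576]
force: [-0.6, 0.3, 1.1]
grip_width: 0.0
grip_force: 0.0
```

In the tool's units: -4 mm / 800 = -0.005, -3 mm / 800 = -0.0038.

Emit:
arm_command:
  plan:
    - [[-0.0013, 0, 0, 0, 0, 0, 1], [-0.0025, 0, 0, 0, 0, 0, 1], [-0.0038, 0, 0, 0, 0, 0, 1], [-0.005, 0, 0, 0, 0, 0, 1]]

```text
time_s: 5.55
ee_pos: [0.4052, 0.3578, 0.0224]
eef_rot: [3.142, 0.0, 0.576]
force: [0.8, 0.7, 0.3]
grip_width: 0.0003
grip_force: 0.0
```

In the tool's units: -6 mm / 800 = -0.0075, -5 mm / 800 = -0.0063.

Emit:
arm_command:
  plan:
    - [[-0.0025, 0, 0, 0, 0, 0, 1], [-0.0038, 0, 0, 0, 0, 0, 1], [-0.005, 0, 0, 0, 0, 0, 1], [-0.0063, 0, 0, 0, 0, 0, 1], [-0.0075, 0, 0, 0, 0, 0, 1], [-0.0075, 0, 0, 0, 0, 0, 1]]

```text
time_s: 6.15
ee_pos: [0.4002, 0.3545, 0.0225]
eef_rot: [-3.142, -0.0, 0.576]
force: [-0.2, -0.6, -0.1]
grip_width: 0.0005
grip_force: 0.0
```

In the tool's units: -4 mm / 800 = -0.005, -3 mm / 800 = -0.0038.

Emit:
arm_command:
  plan:
    - [[-0.0013, 0, 0, 0, 0, 0, 1], [-0.0025, 0, 0, 0, 0, 0, 1], [-0.0038, 0, 0, 0, 0, 0, 1], [-0.005, 0, 0, 0, 0, 0, 1], [-0.005, 0, 0, 0, 0, 0, 1]]

```text
time_s: 6.65
ee_pos: [0.3968, 0.3523, 0.0225]
eef_rot: [-3.142, 0.0, 0.576]
force: [-0.3, -0.3, -0.1]
grip_width: 0.0005
grip_force: 0.0
```

```bash
python3 - <<'E'
from h import *
o=ctrl.get_obs();print(tocab(o["ee_pos"]),o["force"],o["tau"])
p,d=cams.camera("top");cv2.imwrite("pics/top1c.png",cv2.resize(p[190:310,150:280],None,fx=5,fy=5,interpolation=cv2.INTER_CUBIC))
E
```

```text
[-212.46004235   44.1649256 ] [-0.30150019 -0.28926528 -0.09863996] [ 1.32288557e-02 -5.50368941e+01 -2.89637625e+01  8.41694302e-03
 -8.65728990e-02  2.85555376e-03]
```

View pics/top1c.png

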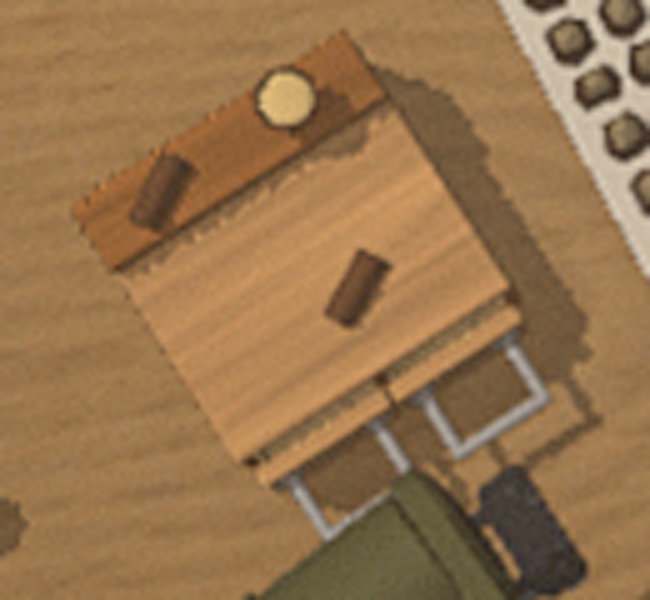

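The drawer hasn't moved: its legs and front are where they were, at (375,425) and (290,480). I look closer before doing anything else.

```bash
python3 - <<'E'
from h import *
i=cams.camera_info("wrist");p,d=cams.camera("wrist")
s,ds=cams.camera("scene");s=cv2.resize(s[235:345,200:340],None,fx=3.4,fy=3.4,interpolation=cv2.INTER_CUBIC)
p=cv2.resize(p,(400,300));o=np.zeros((374,400+s.shape[1],3),np.uint8)[:, :800];o[:300,:400]=p;o[:s.shape[0],400:400+s.shape[1]]=s[:, :400]
cv2.imwrite("pics/c1.png",o);print(s.shape,pix(i,[*ctrl.get_obs()["ee_pos"]]),pix(i,[*cab(-138,43),.044])*.625,pix(cams.camera_info("scene"),ctrl.get_obs()["ee_pos"]))
E
```

```text
(374, 476, 3) [[318.50042521 262.07855584]] [[200.44767368  84.66764538]] [[298.16760191 310.46775328]]
```

View pics/c1.png

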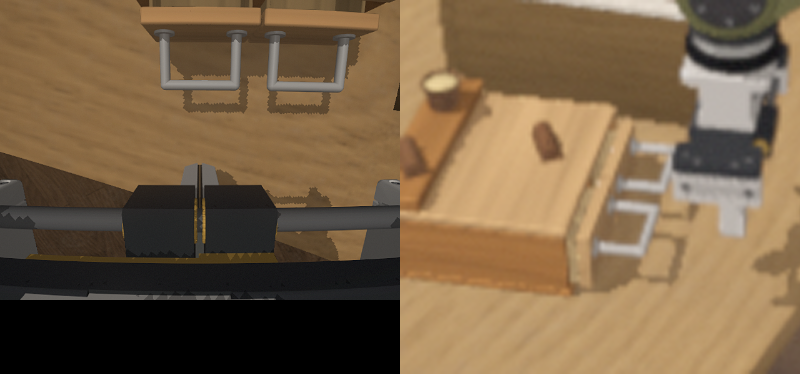

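```bash
python3 - <<'E'
from h import *
o=ctrl.get_obs();print(o["ee_pos"],o["qpos"].round(3))
for n,us in(("wrist",[(310,275),(316,270),(322,270),(330,275),(318,285),(318,300),(100,100),(315,137),(150,200)]),("scene",[(298,304),(298,302),(298,298),(290,285),(310,315)])):
    i=cams.camera_info(n);p,d=cams.camera(n)
    for u in us:
        c,r=ray(i,u);print(n,u,round(float(d[u[1],u[0]]),3),(c+r*d[u[1],u[0]]).round(4),p[u[1],u[0]])
E
```

```text
[0.39688017 0.35237404 0.02245797] [0.657 0.442 1.723 0.    0.976 1.652]
wrist (310, 275) 0.164 [0.4037 0.3614 0.0748] [101 108 113]
wrist (316, 270) 0.175 [0.4041 0.3584 0.0641] [49 55 61]
wrist (322, 270) 0.177 [0.4053 0.3557 0.0626] [40 47 52]
wrist (330, 275) 0.165 [0.4086 0.3534 0.0741] [100 105 112]
wrist (318, 285) 0.157 [0.4041 0.3572 0.0825] [33 47 57]
wrist (318, 300) 0.142 [0.4041 0.3571 0.0986] [31 45 54]
wrist (100, 100) 0.215 [0.4054 0.5208 0.0021] [ 69 106 137]
wrist (315, 137) 0.176 [0.4576 0.3938 0.0482] [130 137 141]
wrist (150, 200) 0.229 [0.3669 0.4644 0.0026] [ 68 107 141]
scene (298, 304) 1.314 [4.341e-01 3.119e-01 1.000e-04] [145 163 179]
scene (298, 302) 1.223 [0.3892 0.3615 0.0646] [176 182 189]
scene (298, 298) 1.214 [0.3887 0.362  0.0798] [176 182 189]
scene (290, 285) 1.093 [0.353  0.4314 0.185 ] [63 62 63]
scene (310, 315) 1.275 [ 0.3754  0.3241 -0.0013] [ 79 114 142]
```

The scene depth shows the real fingertip ending near z≈0.06 while the reported TCP is at 0.022, so the fingers passed over the bar. I check whether this depends on the opening.

Emit:
arm_command:
  plan:
    - [[0, 0, 0, 0, 0, 0, -1], [0, 0, 0, 0, 0, 0, -1], [0, 0, 0, 0, 0, 0, -1], [0, 0, 0, 0, 0, 0, -1], [0, 0, 0, 0, 0, 0, -1], [0, 0, 0, 0, 0, 0, -1], [0, 0, 0, 0, 0, 0, -1], [0, 0, 0, 0, 0, 0, -1], [0, 0, 0, 0, 0, 0, -1]]

```text
time_s: 7.8
ee_pos: [0.3969, 0.3524, 0.0224]
eef_rot: [3.142, 0.0, 0.576]
force: [0.0, 0.3, -0.5]
grip_width: 0.0691
grip_force: 0.0
```

```bash
cat > tip.py <<'E'
from h import *
def cloud(n):
    i=cams.camera_info(n);p,d=cams.camera(n)
    v,u=np.mgrid[0:480,0:640];K=np.array([[i["fx"],0,i["cx"]],[0,i["fy"],i["cy"]],[0,0,1]])
    q=cv2.undistortPoints(np.c_[u.ravel(),v.ravel()].astype(float).reshape(-1,1,2),K,np.array(i["dist_coeffs"]))[:,0]
    T=np.array(i["world_to_cam"]);P=(np.c_[q,np.ones(len(q))]*d.reshape(-1,1)-T[:3,3])@T[:3,:3]
    return P[d.ravel()>0],p.reshape(-1,3)[d.ravel()>0]
def tips():
    o=ctrl.get_obs();print("tcp",o["ee_pos"].round(4),"w",o["grip_width"])
    for n in("scene","wrist"):
        P,_=cloud(n);Q=Ro.from_euler("xyz",o["eef_rot"]).inv().apply(P-o["ee_pos"])*1000
        k=(abs(Q[:,0])<14)&(abs(Q[:,1])<75)&(Q[:,2]<5)&(P[:,2]>.012)
        Q=Q[k]
        for a in range(-75,75,10):
            s=Q[(Q[:,1]>=a)&(Q[:,1]<a+10)]
            if len(s):print(n,a,len(s),"x",s[:,0].min().round(),s[:,0].max().round(),"z",s[:,2].min().round(),s[:,2].max().round())
if __name__=="__main__":tips()
E
python3 tip.py
```

```text
tcp [0.3969 0.3524 0.0224] w 0.06909676120996934
scene -75 30 x -14.0 13.0 z -316.0 -164.0
scene -65 336 x -14.0 14.0 z -349.0 -164.0
scene -55 173 x -14.0 14.0 z -350.0 -36.0
scene -45 245 x -14.0 14.0 z -349.0 -33.0
scene -35 79 x -13.0 14.0 z -334.0 -212.0
scene -25 12 x -3.0 14.0 z -335.0 -330.0
scene -15 17 x -7.0 13.0 z -334.0 -328.0
scene -5 16 x -12.0 12.0 z -334.0 -331.0
scene 5 24 x -13.0 14.0 z -335.0 -330.0
scene 15 19 x -12.0 14.0 z -334.0 -330.0
scene 25 20 x -13.0 10.0 z -335.0 -28.0
scene 35 77 x -14.0 14.0 z -353.0 -26.0
scene 45 13 x -13.0 13.0 z -356.0 -337.0
wrist -75 661 x 3.0 14.0 z -145.0 -136.0
wrist -55 516 x 9.0 11.0 z -105.0 -35.0
wrist -45 5319 x -10.0 14.0 z -148.0 -28.0
wrist 35 4729 x -10.0 14.0 z -144.0 -28.0
wrist 45 654 x 9.0 11.0 z -105.0 -35.0
wrist 65 484 x 8.0 14.0 z -144.0 -136.0
```

The tips sit about 30 mm short of the reported TCP at any opening, so I allow for that. Redoing the hook: lift, go behind the bar, then down to TCP z ≈ −0.008.

In the tool's units: 96 mm / 800 = 0.12, 85 mm / 800 = 0.1063.

Emit:
arm_command:
  plan:
    - [[0, 0, -0.0313, 0, 0, 0, 1], [0, 0.0013, -0.0625, 0, 0, 0, 1], [0.0375, 0.0013, -0.0625, 0, 0, 0, 1], [0.075, 0.0013, -0.0625, 0, 0, 0, 1], [0.1063, 0.0013, -0.0625, 0, 0, 0, 1], [0.12, 0.0013, -0.0625, 0, 0, 0, 1], [0.12, 0.0013, -0.0625, 0, 0, 0, 1], [0.12, 0.0013, -0.0313, 0, 0, 0, 1], [0.12, 0.0013, 0, 0, 0, 0, 1], [0.12, 0.0013, 0.025, 0, 0, 0, 1], [0.12, 0.0013, 0.0375, 0, 0, 0, 1], [0.12, 0.0013, 0.0375, 0, 0, 0, 1]]

```text
time_s: 9.1
ee_pos: [0.4771, 0.4032, -0.0085]
eef_rot: [3.141, 0.002, 0.576]
force: [-0.2, 0.4, -0.2]
grip_width: 0.0006
grip_force: 0.0
```

In the tool's units: -24 mm / 800 = -0.03, -20 mm / 800 = -0.025.

Emit:
arm_command:
  plan:
    - [[-0.005, 0, 0, 0, 0, 0, 1], [-0.01, 0, 0, 0, 0, 0, 1], [-0.015, 0, 0, 0, 0, 0, 1], [-0.02, 0, 0, 0, 0, 0, 1], [-0.025, 0, 0, 0, 0, 0, 1], [-0.03, 0, 0, 0, 0, 0, 1]]

```text
time_s: 9.7
ee_pos: [0.4576, 0.3906, -0.0073]
eef_rot: [-3.142, -0.0, 0.576]
force: [1.4, 0.3, 0.8]
grip_width: 0.0008
grip_force: 0.7
```

```bash
python3 - <<'E'
from h import *
o=ctrl.get_obs();print(tocab(o["ee_pos"]),o["ee_pos"],o["force"])
P,e=None,None
i=cams.camera_info("wrist");p,d=cams.camera("wrist")
for dx in(0,8,16,24):print(dx,pix(i,[[*cab(-138-dx,12),.044],[*cab(-138-dx,73),.044]]).round().tolist())
cv2.imwrite("pics/w2.png",cv2.resize(p,(400,300)))
E
```

```text
[-140.56174576   43.14314336] [ 0.45761923  0.39062163 -0.00729004] [1.38059538 0.28853722 0.84983441]
0 [[384.0, 290.0], [255.0, 290.0]]
8 [[383.0, 306.0], [256.0, 306.0]]
16 [[383.0, 321.0], [257.0, 321.0]]
24 [[382.0, 336.0], [257.0, 336.0]]
```

View pics/w2.png

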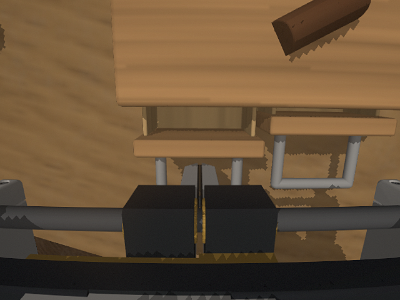

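The left drawer front (row 145) is now out ahead of the right one (row 125), so the hook works. Continuing to the stop.

In the tool's units: -56 mm / 800 = -0.07, -55 mm / 800 = -0.0688.

Emit:
arm_command:
  plan:
    - [[-0.0088, 0, 0, 0, 0, 0, 1], [-0.0175, 0, 0, 0, 0, 0, 1], [-0.0263, 0, 0, 0, 0, 0, 1], [-0.035, 0, 0, 0, 0, 0, 1], [-0.0438, 0, 0, 0, 0, 0, 1], [-0.0525, 0, 0, 0, 0, 0, 1], [-0.0588, 0, 0, 0, 0, 0, 1], [-0.0638, 0, 0, 0, 0, 0, 1], [-0.0663, 0, 0, 0, 0, 0, 1], [-0.0688, 0, 0, 0, 0, 0, 1], [-0.07, 0, 0, 0, 0, 0, 1]]

```text
time_s: 10.85
ee_pos: [0.4113, 0.3605, -0.0074]
eef_rot: [-3.142, -0.002, 0.576]
force: [6.7, 5.6, -4.3]
grip_width: 0.0002
grip_force: 4.4
```

In the tool's units: -4 mm / 800 = -0.005, -3 mm / 800 = -0.0038.

Emit:
arm_command:
  plan:
    - [[-0.0013, 0, 0, 0, 0, 0, 1], [-0.0025, 0, 0, 0, 0, 0, 1], [-0.0038, 0, 0, 0, 0, 0, 1], [-0.005, 0, 0, 0, 0, 0, 1]]

```text
time_s: 11.25
ee_pos: [0.4113, 0.3606, -0.007]
eef_rot: [-3.141, -0.011, 0.575]
force: [30.7, 21.4, -25.5]
grip_width: 0.0003
grip_force: 18.6
```

Stop reached: 37 N held at TCP cab x −196, i.e. about 72–75 mm out. Release, lift and turn towards the log.

In the tool's units: -110 mm / 800 = -0.1375, -70 mm / 800 = -0.0875, -0.15 rad / 6.2832 = -0.0239.

Emit:
arm_command:
  plan:
    - [[0.0063, 0, 0, 0, 0, 0, 1], [0.0163, 0, 0, 0, 0, 0, 1], [0.0163, 0, 0, 0, 0, 0, 1], [0.0163, 0, -0.0375, 0, 0, 0, 1], [0.0163, 0, -0.0875, 0, 0, 0, 1], [0.0163, 0, -0.1375, 0, 0, 0, 1], [0.0163, 0, -0.1375, 0, 0, -0.0239, 1], [0.0163, 0, -0.1375, 0, 0, -0.0477, 1], [0.0163, 0, -0.1375, 0, 0, -0.0716, 1], [0.0163, 0, -0.1375, 0, 0, -0.0955, 1], [0.0163, 0, -0.1375, 0, 0, -0.1194, 1], [0.0163, 0, -0.1375, 0, 0, -0.1432, 1]]

```text
time_s: 12.45
ee_pos: [0.4181, 0.3649, 0.1023]
eef_rot: [-3.141, 0.001, 1.482]
force: [-0.3, -0.0, 0.6]
grip_width: 0.0005
grip_force: 0.0
```

```bash
python3 - <<'E'
from h import *
i=cams.camera_info("wrist");p,d=cams.camera("wrist")
t=cams.camera_info("top");q,_=cams.camera("top")
cv2.imwrite("pics/t3.png",np.hstack([cv2.resize(p,(400,300)),cv2.resize(q[200:300,150:283],(400,300),interpolation=cv2.INTER_CUBIC)]))
o=ctrl.get_obs();print(tocab(o["ee_pos"]),o["ee_pos"],o["force"])
go(*cab(-16.5,-57),.10,2.643)
E
```

```text
[-187.67853809   43.11168014] [0.41812196 0.36493196 0.10227615] [ 0.1644659  -0.29855002  0.24458551]
shift [ 27.5 196.4   2.2] rot [-1.000e-03  0.000e+00 -1.165e+00] t 12.55
```

View pics/t3.png

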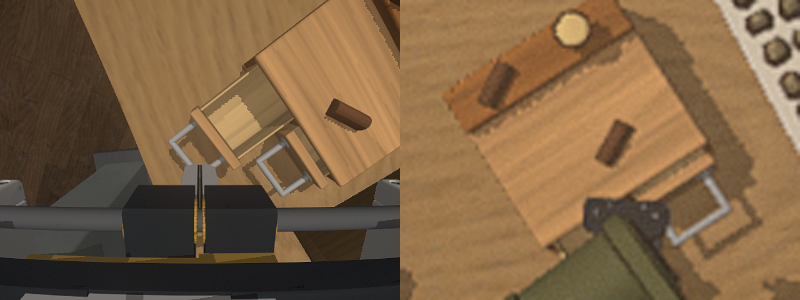

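Left drawer is fully out (open bin at (235,115)); the log is undisturbed at (348,114). Re-measure the log from this second wrist position, then move.

```bash
python3 - <<'E'
from h import *
i=cams.camera_info("wrist");p,d=cams.camera("wrist")
m=((p.max(2)<110)*255).astype(np.uint8)[140:225,505:610]
c=max(cv2.findContours(m,0,2)[0],key=cv2.contourArea);r=cv2.minAreaRect(c);b=cv2.boxPoints(r)+[505,140]
B=np.array([tocab(plane(i,u,.081)) for u in b]);print(r,B.round(1).tolist(),B.mean(0))
import pickle;j,_,_=pickle.load(open("pics/w1.pkl","rb"))
P,e=cross(j,(367.9,72.0),i,b.mean(0));print(P,e,tocab(P))
E
```

```text
((53.143245697021484, 45.34054183959961), (71.58682250976562, 30.516679763793945), 27.89727020263672) [[-55.1, -1.3], [-38.5, 7.8], [-14.4, -38.1], [-31.4, -48.0]] [-34.85133151 -19.91263124]
[0.57764585 0.39550599 0.08427568] 0.0012747324158222254 [-37.24126805 -18.13594177]
```

In the tool's units: 196 mm / 800 = 0.245, 160 mm / 800 = 0.2, -1.165 rad / 6.2832 = -0.1854.

Emit:
arm_command:
  plan:
    - [[0.0063, 0.05, 0, 0, 0, -0.0239, 1], [0.0125, 0.1, 0, 0, 0, -0.0477, 1], [0.0225, 0.15, 0, 0, 0, -0.0716, 1], [0.03, 0.2, 0, 0, 0, -0.0955, 1], [0.0338, 0.245, 0, 0, 0, -0.1194, 1], [0.0338, 0.245, 0, 0, 0, -0.1432, 1], [0.0338, 0.245, 0, 0, 0, -0.1671, 1], [0.0338, 0.245, 0, 0, 0, -0.1854, 1], [0.0338, 0.245, 0, 0, 0, -0.1854, 1], [0.0338, 0.245, 0, 0, 0, -0.1854, 1]]

```text
time_s: 13.6
ee_pos: [0.616, 0.3734, 0.1024]
eef_rot: [-3.141, -0.0, 2.635]
force: [-0.5, 0.1, -0.8]
grip_width: 0.0008
grip_force: 0.0
```

```bash
python3 - <<'E'
from h import *
o=ctrl.get_obs();print(tocab(o["ee_pos"]),o["ee_pos"],o["eef_rot"])
go(*cab(-16.5,-57),.05,2.643)
E
```

```text
[-17.14869286 -57.52852662] [0.61595256 0.37341337 0.10236686] [-3.14139175e+00 -1.40000424e-04  2.63471862e+00]
shift [ 0.2  0.8 52.4] rot [-0.    -0.    -0.008] t 13.6
```

In the tool's units: 51 mm / 800 = 0.0638, 49 mm / 800 = 0.0613, -0.008 rad / 6.2832 = -0.0013.

Emit:
arm_command:
  plan:
    - [[0, 0.0013, 0.0313, 0, 0, -0.0013, 1], [0, 0.0013, 0.05, 0, 0, -0.0013, 1], [0, 0.0013, 0.0575, 0, 0, -0.0013, 1], [0, 0.0013, 0.0613, 0, 0, -0.0013, 1], [0, 0.0013, 0.0638, 0, 0, -0.0013, 1], [0, 0.0013, 0.0638, 0, 0, -0.0013, 1]]

```text
time_s: 14.2
ee_pos: [0.6167, 0.3744, 0.0519]
eef_rot: [3.141, 0.0, 2.648]
force: [0.3, -0.5, 0.7]
grip_width: 0.0002
grip_force: 0.0
```

```bash
python3 - <<'E'
from h import *
from tip import cloud
o=ctrl.get_obs();print(tocab(o["ee_pos"]),o["ee_pos"],o["force"])
P,c=cloud("wrist");Q=Ro.from_euler("xyz",o["eef_rot"]).inv().apply(P-o["ee_pos"])*1000
k=(abs(Q[:,0]-9)<4)&(abs(Q[:,1])<16)&(Q[:,2]<-15)&(Q[:,2]>-70);print("tip z",np.percentile(Q[k,2],[95,99,100]).round(1))
k=(abs(Q[:,0]-14)<5)&(abs(Q[:,1])<25)&(P[:,2]<.095);print("ahead z",np.percentile(P[k,2],[5,50,95]).round(3))
E
```

```text
[-15.98225799 -57.14077666] [0.61671959 0.37437388 0.05193259] [ 0.29870709 -0.50949348  0.67973175]
tip z [-23.9 -23.4 -22.7]
ahead z [0.076 0.077 0.091]
```

In the tool's units: 3 mm / 800 = 0.0038, 2 mm / 800 = 0.0025.

Emit:
arm_command:
  plan:
    - [[0, 0, 0.0013, 0, 0, 0, 1], [0, 0, 0.0025, 0, 0, 0, 1], [0, 0, 0.0038, 0, 0, 0, 1], [0, 0, 0.0038, 0, 0, 0, 1]]

```text
time_s: 14.65
ee_pos: [0.6166, 0.3743, 0.0485]
eef_rot: [3.142, 0.0, 2.649]
force: [0.1, 0.8, -0.4]
grip_width: 0.0003
grip_force: 0.0
```

In the tool's units: 34 mm / 800 = 0.0425, 30 mm / 800 = 0.0375.

Emit:
arm_command:
  plan:
    - [[0.0063, 0, 0, 0, 0, 0, 1], [0.0125, 0, 0, 0, 0, 0, 1], [0.0188, 0, 0, 0, 0, 0, 1], [0.025, 0, 0, 0, 0, 0, 1], [0.0313, 0, 0, 0, 0, 0, 1], [0.0375, 0, 0, 0, 0, 0, 1], [0.0425, 0, 0, 0, 0, 0, 1], [0.0425, 0, 0, 0, 0, 0, 1]]

```text
time_s: 15.45
ee_pos: [0.5861, 0.3907, 0.0485]
eef_rot: [3.142, -0.0, 2.649]
force: [0.3, 0.1, 0.4]
grip_width: 0.0004
grip_force: 0.0
```

```bash
cat > lg.py <<'E'
from h import *
def log(save=None,z=.082,off=60):
    i=cams.camera_info("wrist");p,d=cams.camera("wrist");o=ctrl.get_obs();print("tcp",tocab(o["ee_pos"]).round(1),o["ee_pos"].round(4),"F",o["force"].round(1))
    from tip import cloud
    if save:cv2.imwrite(save,cv2.resize(p,(400,300)))
    P,c=cloud("top");
    for n in("wrist","scene"):
        P,c=cloud(n);X=np.array([tocab(q) for q in P]) if 0 else ((P[:,:2]-C0)@np.array([[np.cos(YAW),-np.sin(YAW)],[np.sin(YAW),np.cos(YAW)]])*1000)
        k=(P[:,2]>.080)&(P[:,2]<.097)&(X[:,0]>-105)&(X[:,0]<35)&(abs(X[:,1])<95)&(c[:,2].astype(int)-c[:,0]>15)&(c.max(1)<130)
        A=X[k].astype(np.float32)
        if len(A)>8:r=cv2.minAreaRect(A);print(n,len(A),np.round(r[0],1),np.round(r[1],1),round(r[2]),"z",np.percentile(P[k,2],98).round(4), "box",cv2.boxPoints(r).round().tolist())
if __name__=="__main__":
    import sys;log(sys.argv[1] if len(sys.argv)>1 else None)
E
python3 lg.py pics/w3.png
```

```text
tcp [-32.6 -27.1] [0.5864 0.3905 0.0485] F [-0.  -0.1  0.1]
wrist 3127 [-46.5  -1.1] [24.7 44.9] 29 z 0.0929 box [[-68.0, 12.0], [-46.0, -27.0], [-25.0, -15.0], [-47.0, 24.0]]
scene 37 [-43.   1.] [16.4 49. ] 26 z 0.0915 box [[-61.0, 19.0], [-40.0, -25.0], [-25.0, -17.0], [-46.0, 27.0]]
```

The log is following straight: now at cab (−46,−1), still at 28°. Continuing 42 mm.

In the tool's units: 42 mm / 800 = 0.0525, 40 mm / 800 = 0.05.

Emit:
arm_command:
  plan:
    - [[0.0063, 0, 0, 0, 0, 0, 1], [0.0125, 0, 0, 0, 0, 0, 1], [0.0188, 0, 0, 0, 0, 0, 1], [0.025, 0, 0, 0, 0, 0, 1], [0.0313, 0, 0, 0, 0, 0, 1], [0.0375, 0, 0, 0, 0, 0, 1], [0.0438, 0, 0, 0, 0, 0, 1], [0.05, 0, 0, 0, 0, 0, 1], [0.0525, 0, 0, 0, 0, 0, 1], [0.0525, 0, 0, 0, 0, 0, 1]]

```text
time_s: 16.65
ee_pos: [0.5494, 0.4104, 0.0485]
eef_rot: [3.142, 0.0, 2.649]
force: [-0.1, -0.2, -0.5]
grip_width: 0.0004
grip_force: 0.0
```

```bash
python3 lg.py
```

```text
tcp [-52.7   9.6] [0.5496 0.4103 0.0485] F [-0.2 -0.2 -0.3]
wrist 3106 [-66.8  35.3] [24.6 44.8] 30 z 0.0929 box [[-89.0, 49.0], [-66.0, 10.0], [-45.0, 22.0], [-67.0, 61.0]]
scene 38 [-64.1  40.1] [16.3 43.2] 30 z 0.0938 box [[-82.0, 55.0], [-60.0, 17.0], [-46.0, 25.0], [-68.0, 63.0]]
```

```bash
python3 -c "
from h import *
go(*cab(-28,38),.085,3.717)"
```

```text
shift [ 13.3  35.4 -36.6] rot [-0.     0.    -1.068] t 16.85
```

In the tool's units: -37 mm / 800 = -0.0463, 35 mm / 800 = 0.0438, -1.068 rad / 6.2832 = -0.17.

Emit:
arm_command:
  plan:
    - [[-0.0075, 0, 0, 0, 0, 0, 1], [-0.0075, 0, -0.0463, 0, 0, 0, 1], [0.0163, 0.0438, -0.0463, 0, 0, -0.0239, 1], [0.0163, 0.0438, -0.0463, 0, 0, -0.0477, 1], [0.0163, 0.0438, -0.0463, 0, 0, -0.0716, 1], [0.0163, 0.0438, -0.0463, 0, 0, -0.0955, 1], [0.0163, 0.0438, -0.0463, 0, 0, -0.1194, 1], [0.0163, 0.0438, -0.0463, 0, 0, -0.1432, 1], [0.0163, 0.0438, -0.0463, 0, 0, -0.17, 1], [0.0163, 0.0438, -0.0463, 0, 0, -0.17, 1], [0.0163, 0.0438, -0.0463, 0, 0, -0.17, 1]]

```text
time_s: 17.95
ee_pos: [0.555, 0.447, 0.0854]
eef_rot: [-3.142, -0.0, -2.57]
force: [0.3, -0.6, -0.4]
grip_width: 0.0004
grip_force: 0.0
```

```bash
python3 lg.py; python3 -c "
from h import *
go(*cab(-28,38),.0485,3.717)"
```

```text
tcp [-28.3  37.5] [0.5549 0.4471 0.0854] F [ 0.3  1.  -0.3]
wrist 2107 [-65.5  37.8] [18.  42.2] 29 z 0.0928 box [[-84.0, 52.0], [-63.0, 15.0], [-47.0, 24.0], [-68.0, 61.0]]
scene 58 [-65.8  41.9] [15.8 40.1] 30 z 0.0922 box [[-83.0, 55.0], [-63.0, 21.0], [-49.0, 28.0], [-69.0, 63.0]]
shift [-0.3  0.4 37. ] rot [-0.     0.    -0.002] t 18.15
```

In the tool's units: 37 mm / 800 = 0.0463, 32 mm / 800 = 0.04.

Emit:
arm_command:
  plan:
    - [[0, 0, 0.025, 0, 0, 0, 1], [0, 0, 0.04, 0, 0, 0, 1], [0, 0, 0.0463, 0, 0, 0, 1], [0, 0, 0.0463, 0, 0, 0, 1], [0.0063, 0, 0.0463, 0, 0, 0, 1], [0.0125, 0, 0.0463, 0, 0, 0, 1], [0.0175, 0, 0.0463, 0, 0, 0, 1], [0.0225, 0, 0.0463, 0, 0, 0, 1], [0.0275, 0, 0.0463, 0, 0, 0, 1], [0.0325, 0, 0.0463, 0, 0, 0, 1], [0.035, 0, 0.0463, 0, 0, 0, 1]]

```text
time_s: 19.25
ee_pos: [0.5309, 0.4319, 0.0485]
eef_rot: [3.142, 0.0, -2.566]
force: [0.4, -1.0, -0.4]
grip_width: 0.0004
grip_force: 0.0
```

```bash
python3 lg.py
```

```text
tcp [-56.7  37.8] [0.5308 0.4318 0.0485] F [-0.2 -0.3 -0.2]
wrist 2935 [-74.9  40.5] [21.8 41.8] 10 z 0.0928 box [[-89.0, 59.0], [-82.0, 18.0], [-61.0, 22.0], [-68.0, 63.0]]
scene 63 [-78.5  44.3] [16.9 37.3] 13 z 0.094 box [[-91.0, 61.0], [-83.0, 24.0], [-66.0, 28.0], [-74.0, 64.0]]
```

The log is turning square (10°) and sits at (−77,42). Push it over the edge.

In the tool's units: -80 mm / 800 = -0.1, -40 mm / 800 = -0.05.

Emit:
arm_command:
  plan:
    - [[0.005, 0, 0, 0, 0, 0, 1], [0.01, 0, 0, 0, 0, 0, 1], [0.015, 0, 0, 0, 0, 0, 1], [0.02, 0, 0, 0, 0, 0, 1], [0.025, 0, 0, 0, 0, 0, 1], [0.0313, 0, 0, 0, 0, 0, 1], [0.0375, 0, 0, 0, 0, 0, 1], [0.0438, 0, 0, 0, 0, 0, 1], [0.05, 0, 0, 0, 0, 0, 1], [0.05, 0, 0, 0, 0, 0, 1], [0.05, 0, -0.05, 0, 0, 0, 1], [0.05, 0, -0.1, 0, 0, 0, 1]]

```text
time_s: 20.65
ee_pos: [0.4972, 0.4099, 0.1287]
eef_rot: [-3.141, -0.002, -2.566]
force: [0.8, 1.4, 0.5]
grip_width: 0.0
grip_force: 0.0
```

```bash
python3 - <<'E'
from h import *
i=cams.camera_info("wrist");p,d=cams.camera("wrist");s,_=cams.camera("scene");t,_=cams.camera("top")
o=np.hstack([cv2.resize(p,(400,300)),cv2.resize(s[255:330,190:290],(400,300),interpolation=cv2.INTER_CUBIC)])
cv2.imwrite("pics/f1.png",o)
o=ctrl.get_obs();print(tocab(o["ee_pos"]),o["ee_pos"],o["eef_rot"]);print(pix(i,[*cab(-120,43),.014])*.625)
E
```

```text
[-95.00686826  37.86762439] [0.49869718 0.41100987 0.13133915] [ 3.14129287  0.00511503 -2.56641469]
[[203.20558337 124.03962706]]
```

View pics/f1.png

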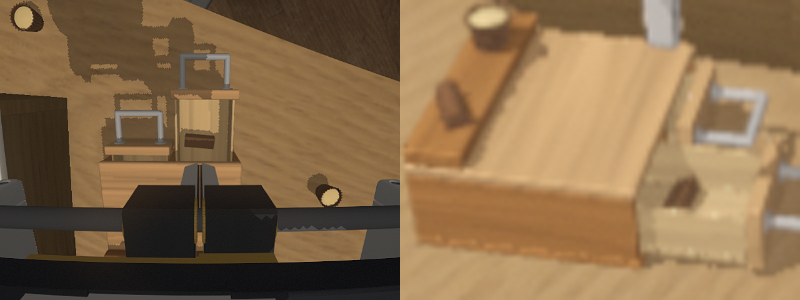

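The log lies in the left drawer (wrist view (200,142)), the samples are in place and the right drawer is unchanged. Check that it lies flat, then go in front of the handle.

```bash
python3 - <<'E'
from h import *
from tip import cloud
P,c=cloud("wrist");X=((P[:,:2]-C0)@np.array([[np.cos(YAW),-np.sin(YAW)],[np.sin(YAW),np.cos(YAW)]])*1000)
k=(X[:,0]>-155)&(X[:,0]<-88)&(abs(X[:,1]-43)<33)&(P[:,2]<.06)&(c.max(1)<85)&(c[:,2].astype(int)-c[:,0]>10)
A=X[k];print(k.sum(),np.percentile(A,[5,50,95],axis=0).round(),np.percentile(P[k,2],[2,50,98]).round(3))
k=(P[:,2]>.042)&(P[:,2]<.054)&(X[:,0]<-125)&(X[:,0]>-240)&(c.min(1)>90)&(np.ptp(c.astype(int),axis=1)<30)
for s in(43,-43):
    B=X[k&(abs(X[:,1]-s)<18)];print(s,len(B),np.percentile(B,[5,50,95],axis=0).round(1).tolist())
go(*cab(-245,43),.1287,3.717)
E
```

```text
735 [[-100.   18.]
 [ -95.   36.]
 [ -89.   55.]] [0.023 0.031 0.035]
43 285 [[-211.3, 28.5], [-208.4, 49.9], [-205.0, 59.9]]
-43 386 [[-141.8, -59.3], [-138.7, -42.6], [-135.3, -26.7]]
shift [1.49e+02 5.10e+00 1.00e-01] rot [ 0.     0.001 -0.   ] t 20.85
```

In the tool's units: 149 mm / 800 = 0.1863, 133 mm / 800 = 0.1663.

Emit:
arm_command:
  plan:
    - [[0.05, 0.0025, 0, 0, 0, 0, 1], [0.1, 0.0063, 0, 0, 0, 0, 1], [0.15, 0.0063, 0, 0, 0, 0, 1], [0.1863, 0.0063, 0, 0, 0, 0, 1], [0.1863, 0.0063, 0, 0, 0, 0, 1], [0.1863, 0.0063, 0.0563, 0, 0, 0, 1], [0.1863, 0.0063, 0.1125, 0, 0, 0, 1], [0.1863, 0.0063, 0.15, 0, 0, 0, 1], [0.1863, 0.0063, 0.1663, 0, 0, 0, 1], [0.1863, 0.0063, 0.1663, 0, 0, 0, 1]]

```text
time_s: 21.85
ee_pos: [0.3694, 0.3329, -0.0062]
eef_rot: [-3.141, -0.004, -2.567]
force: [-0.3, 0.6, 1.2]
grip_width: 0.0003
grip_force: 0.0
```

Emit:
arm_command:
  plan:
    - [[-0.0088, 0, 0, 0, 0, 0, 1], [-0.0175, 0, 0, 0, 0, 0, 1], [-0.0238, 0, 0, 0, 0, 0, 1], [-0.03, 0, 0, 0, 0, 0, 1], [-0.0363, 0, 0, 0, 0, 0, 1], [-0.0425, 0, 0, 0, 0, 0, 1], [-0.05, 0, 0, 0, 0, 0, 1], [-0.0575, 0, 0, 0, 0, 0, 1], [-0.065, 0, 0, 0, 0, 0, 1]]

```text
time_s: 22.75
ee_pos: [0.414, 0.362, -0.0046]
eef_rot: [-3.142, -0.0, -2.566]
force: [-1.1, -1.4, 1.9]
grip_width: 0.0
grip_force: 0.7
```

```bash
python3 - <<'E'
from h import *
o=ctrl.get_obs();print(tocab(o["ee_pos"]),o["ee_pos"],o["force"])
E
```

```text
[-192.79734928   42.88450653] [ 0.41395282  0.36195336 -0.00455315] [-1.14371155 -1.43140932  1.92638625]
```

In the tool's units: -38 mm / 800 = -0.0475, -37 mm / 800 = -0.0463.

Emit:
arm_command:
  plan:
    - [[-0.0075, 0, 0, 0, 0, 0, 1], [-0.015, 0, 0, 0, 0, 0, 1], [-0.0225, 0, 0, 0, 0, 0, 1], [-0.0288, 0, 0, 0, 0, 0, 1], [-0.035, 0, 0, 0, 0, 0, 1], [-0.04, 0, 0, 0, 0, 0, 1], [-0.0438, 0, 0, 0, 0, 0, 1], [-0.0463, 0, 0, 0, 0, 0, 1], [-0.0475, 0, 0, 0, 0, 0, 1]]

```text
time_s: 23.65
ee_pos: [0.4455, 0.3824, -0.0046]
eef_rot: [-3.142, -0.0, -2.566]
force: [0.1, -1.6, -0.2]
grip_width: 0.0004
grip_force: 0.6
```

In the tool's units: -3 mm / 800 = -0.0038, -2 mm / 800 = -0.0025.

Emit:
arm_command:
  plan:
    - [[-0.0013, 0, 0, 0, 0, 0, 1], [-0.0025, 0, 0, 0, 0, 0, 1], [-0.0038, 0, 0, 0, 0, 0, 1]]

```text
time_s: 23.95
ee_pos: [0.4479, 0.384, -0.0046]
eef_rot: [3.142, -0.0, -2.566]
force: [-0.4, -1.3, -0.2]
grip_width: 0.0003
grip_force: 0.6
```

In the tool's units: -3 mm / 800 = -0.0038, -2 mm / 800 = -0.0025.

Emit:
arm_command:
  plan:
    - [[-0.0013, 0, 0, 0, 0, 0, 1], [-0.0025, 0, 0, 0, 0, 0, 1], [-0.0038, 0, 0, 0, 0, 0, 1]]

```text
time_s: 24.25
ee_pos: [0.4505, 0.3856, -0.0046]
eef_rot: [3.142, -0.0, -2.566]
force: [-0.8, -2.7, 0.3]
grip_width: 0.0005
grip_force: 0.6
```

Emit:
arm_command:
  plan:
    - [[-0.0013, 0, 0, 0, 0, 0, 1], [-0.0025, 0, 0, 0, 0, 0, 1]]

```text
time_s: 24.45
ee_pos: [0.4519, 0.3866, -0.0047]
eef_rot: [-3.142, -0.001, -2.566]
force: [-6.8, -5.2, 3.9]
grip_width: 0.0001
grip_force: 4.2
```

In the tool's units: -2 mm / 800 = -0.0025, -1 mm / 800 = -0.0013.

Emit:
arm_command:
  plan:
    - [[-0.0013, 0, 0, 0, 0, 0, 1], [-0.0025, 0, 0, 0, 0, 0, 1]]

```text
time_s: 24.65
ee_pos: [0.4519, 0.3866, -0.0048]
eef_rot: [-3.141, -0.006, -2.566]
force: [-19.0, -14.0, 14.3]
grip_width: 0.0006
grip_force: 11.9
```

In the tool's units: -260 mm / 800 = -0.325, -230 mm / 800 = -0.2875.

Emit:
arm_command:
  plan:
    - [[0.01, 0, 0, 0, 0, 0, 1], [0.025, 0, 0, 0, 0, 0, 1], [0.0438, 0, 0, 0, 0, 0, 1], [0.05, 0, -0.05, 0, 0, 0, 1], [0.05, 0, -0.1, 0, 0, 0, 1], [0.05, 0, -0.1625, 0, 0, 0, 1], [0.05, 0, -0.225, 0, 0, 0, 1], [0.075, 0, -0.2875, 0, 0, 0, 1], [0.075, 0, -0.325, 0, 0, 0, 1], [0.075, 0, -0.325, 0, 0, 0, 1], [0.075, 0, -0.325, 0, 0, 0, 1]]

```text
time_s: 25.75
ee_pos: [0.4035, 0.3553, 0.2557]
eef_rot: [3.141, 0.002, -2.566]
force: [-0.2, -0.3, -0.7]
grip_width: 0.0003
grip_force: 0.0
```

```bash
python3 - <<'E'
from h import *
from tip import cloud
Rm=np.array([[np.cos(YAW),-np.sin(YAW)],[np.sin(YAW),np.cos(YAW)]])
o=ctrl.get_obs();print(o["ee_pos"],o["force"],o["time_s"])
for n in("wrist","scene","top"):
    P,c=cloud(n);X=(P[:,:2]-C0)@Rm*1000
    k=(P[:,2]>.040)&(P[:,2]<.056)&(X[:,0]<-122)&(X[:,0]>-240)
    for s in(43,-43):
        B=X[k&(abs(X[:,1]-s)<16)]
        f=X[(P[:,2]>.054)&(P[:,2]<.070)&(X[:,0]<-88)&(X[:,0]>-125)&(abs(X[:,1]-s)<30)]
        print(n,s,"bar",len(B),np.median(B[:,0]).round(1) if len(B) else "","front",len(f),np.percentile(f[:,0],[5,50]).round(1) if len(f) else "")
    k=(P[:,2]>.098)&(P[:,2]<.125)&(X[:,0]>35)&(X[:,0]<90)
    for s in(1,-1):
        B=X[k&(X[:,1]*s>5)&(abs(X[:,1])<90)]
        if len(B):print(n,"sample",s,len(B),np.median(B,axis=0).round(1))
print("samples at start", tocab((.6283,.4994)),tocab((.6755,.4297)))
E
```

```text
[0.40354071 0.35529178 0.25568333] [-0.1808719  -0.31989201 -0.66353964] 25.75
wrist 43 bar 22 -137.6 front 0 
wrist -43 bar 155 -140.3 front 148 [-99.9 -99.3]
scene 43 bar 21 -134.3 front 43 [-93.3 -91.8]
scene -43 bar 18 -140.3 front 54 [-99.2 -94.4]
scene sample 1 60 [65.3 47.4]
scene sample -1 93 [ 65.8 -38.6]
top 43 bar 0  front 24 [-116.2  -93.3]
top -43 bar 32 -142.8 front 93 [-103.2  -97.6]
top sample 1 93 [62.9 44.2]
top sample -1 139 [ 63.1 -42.1]
samples at start [61.82806964 41.40458676] [ 63.44849986 -42.75778135]
```

```bash
python3 -c "
from station import ctrl
print(ctrl.hand_in())"
```

```text
the job is handed in; nothing more can be done
None
```

The job is handed in at about 26 s, though I have not seen a verdict. I pulled the left drawer to its stop, pushed the stray log over the front edge into it, and pushed it shut until it hit its end stop at about 28 N. The right drawer and the samples read where they started; I did not re-measure the other counter items. My first pull missed because the fingertips end about 30 mm short of the reported TCP, so they passed over the handle; I allowed for that from then on.

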